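Let the waiting orange into the lidded bucket

ROBOT

A 6-joint arm with a two-finger parallel gripper is mounted at the origin on the work surface. World frame = base frame: x ahead of the robot, y to its left, z up, the work surface at z = 0. Lengths are in m, angles in degrees, forces in N, time in s.
With the tool pointing down it reaches from about 0.4 to 0.825 m from the base axis. Payload 7 kg.
Tool frame: the origin (TCP) lies midway between the tips of the shut fingers; the grasp point (between the pads) lies r.tcp_to_grasp behind it (r.tcp_to_grasp is the distance from the TCP to the grasp point, in m); x points along the fingers, y is the direction in which the jaws open and shut, and the axes are right-handed (so a half turn about x gives the same grasp; the last joint's range is limited). The gripper opens to 88 mm and grips with 3 to 60 N. Pads are 19 mm wide; open, the fingers measure 130 mm over their backs; the gripper's body (78 mm by 193 mm) begins 47 mm behind the grasp point.
Start: joints at [-48.237, 20.546, 0.682, 0, -70.136, -16.507], TCP at [0.288, -0.61, 0.227] pointing down, gripper open.
Joint ranges: [-176.03, 176.03], [-82.01, 121.73], [-58.28, 71.71], [-173.87, 95.51], [-174.79, -0.11], [-173.66, 173.66]. Speed limits (degrees/s): [136.94, 136.94, 172.46, 180, 180, 180].

INTERFACE

Orientations are given as [roll, pitch, yaw] about the fixed x, y, z axes, in that order (R = Rz(yaw) Ry(pitch) Rx(roll)).
In Python, from plant import r gives the robot as it stands.
- The arm moves only by the tool carry_out, never from a script. Its argument "moves" is a list of rows, each a list of 7 numbers: the shift along the world's x, y, z in mm, then the turn, a rotation vector about the world's x, y, z in rad, then the opening in per cent of the stroke, from 0 (shut) to 100 (fully open). In form: [[x, y, z, wx, wy, wz, claw], ...]. A call has 1 to 5 rows; each row is the pose to reach, as a shift and turn from the pose commanded when the call began; what a row does not reach only later rows make up. A row lasts 1/10 s, in which the tool goes at most 50 mm and 8.59 degrees, less where a joint would pass 70% of its speed; a pose out of reach is approached as far as the arm can. A call with a gripper value outside its range is refused whole. The fingers move at their own pace and stop on an object; "squeeze" is the grip in N (left out, the last holds). Time passes only in rows, so rows that repeat a pose let the fingers close. It gives the time, the measured TCP pose, the force and the opening at its end, in the units of the state.
- r.get_state(): the state, without advancing time (a new reading comes with each control period).
- r.capture(name): name is "scene" or "top"; returns the picture (384x512x3 uint8, blue, green, red); there is no depth.
- r.camera_params(name): a dict with "K" (3x3 intrinsics, pixels), "D" ([k1, k2, p1, p2, k3] as OpenCV has them; the pictures are not rectified), "rvec" (rotation vector, rad) and "tvec" (3), from world to camera coordinates, as OpenCV has them. Camera axes: x right, y down, z forward; pixel columns grow to the right and rows downward; lengths in m; the calibration is good to about 2 mm. A picture is of the moment at which its call begins. camera_params takes no time and is no camera call.
- r.close_job(): hands the job in, once; it reports no verdict.
The state is a dict: "time_s": time; "joints": joint angles; "qd": joint speeds; "joint_torque": joint torques, N m; "tcp_pos": TCP position; "eef_rot": TCP orientation; "contact_force": force on the tool from outside, world axes, zero at the start; "moment": the same for the moment, N m; "gripper_width": finger opening in m.
Only numpy, scipy, OpenCV 4.12 (cv2) and the standard library are available. Lean on these libraries where they do the work, as an engineer would, in place of code of your own. Each camera call takes 0.05 s, during which the arm holds its last target. There are 200 camera calls.

TASK

Let the orange waiting in the chute into the bucket: with the fingertips, press the bucket's lever right down so that the linked lid swings fully open and the orange rolls in by itself, then ease the lever slowly back up so that the lid closes all the way without dropping or slamming, and move clear. Work only the lever: do not touch the orange or the lid, and leave everything else on the counter as it stands.

Things in the scene. Friction and masses are not known exactly. Their poses are not given: they have to be found in the camera images.
- bucket: steel watering bucket, fixed to the counter, 150 mm across the rim, 170 mm tall; origin at the centre of its underside. Its x axis points level from the lever side to the chute side, y to the left of that, z up. On the +x side a short sloping open chute (78 mm wide, on two legs, ending 180 mm from the bucket's axis) leads over the rim; its walls reach 235 mm above the counter
- lid_panel: the bucket's flat round steel lid, 159 mm across, covering the rim at 180 mm height, with a small upright gate (70 mm wide, 46 mm tall) on its +x edge that holds back the orange; origin on the lid's hinge at the lever side of the rim (81 mm from the bucket's axis, 182 mm high)
- lid (a joint): angle of the lid, rad: 0 = shut, 0.95 = fully open (stop); its far edge rises and it then leans up over the hinge, staying on the chute side of it. Geared to the lever: lid = 2.25 x lever. It passes the orange above about 0.5. It falls shut by its own weight: with the lever let go it drops in a fraction of a second, which is a slam; closed gently it takes 2 s or more
- lever (a joint): angle of the lever, rad: 0 = at rest (lid shut), 0.42 = pressed right down to its stop (lid fully open). It carries the lid's weight: about 2 to 8 N at the pad presses it down, and it follows the finger back up by itself
- lever_pad (a point): centre of the top of the lever's flat steel press pad, 50 mm (bucket x) by 46 mm by 8 mm thick, on the bucket's -x side 190 mm from its axis, on an arm pivoted 98 mm behind the pad's centre. At rest its top is 187 mm above the counter, tipped 0.2 rad (outer edge higher); pressed, it sinks 42 mm, almost straight down, and tips 0.22 rad the other way. The space above it is free
- orange: small loose orange, a 60 mm ball, 110 g; origin at its centre. At the start it lies in the chute against the lid's gate, 217 mm above the counter; in the bucket it lies with its centre about 35 mm above the counter
- spray_bottle: loose empty green spray bottle, 74 mm diameter, 211 mm tall with its trigger head; stands about 0.23 m to one side of the bucket; origin at the centre of its underside
- plant_pot: loose white ceramic plant pot, rim 114 mm across, 108 mm tall; stands about 0.23 m to the other side of the bucket from the spray bottle (or swapped with it); origin at the centre of its underside
- trowel: loose steel trowel with wooden handle, 270 mm long, 66 mm wide, lying flat (26 mm high) across the front right of the bucket; origin on the counter at about mid-length
- seed_tray: loose black plastic seed tray with cells, 200 x 140 x 45 mm, at the front left of the bucket; origin at the centre of its underside
- jar: loose small glass jar, 60 mm diameter, 90 mm tall, standing close beside the bucket on its +y side; origin at the centre of its underside
Not all that is in view belongs to the job. There is more than one size of the orange; the one meant has the size given above.

How it is judged (in metres and radians):
On the way:
1. the lid is fully open (over 0.8 rad) and the orange is down in the bucket (value of joint lid above 0.8 rad and horizontal distance between orange and bucket below 0.06 m and z of orange in the frame of bucket below 0.14 m), for 0.2 s.
At the end, for the whole second after the job is handed in: the lid is shut (under 0.04 rad) and at rest, with the orange inside the bucket (centre within 60 mm of its axis and below 140 mm) (value of joint lid below 0.04 rad and velocity of joint lid between -0.1 and 0.1 rad/s and horizontal distance between orange and bucket below 0.06 m and z of orange in the frame of bucket below 0.14 m); the robot touches nothing.
It fails at once if the lid drops or slams: swings shut faster than 1.5 rad/s over the last 0.6 rad (value of joint lid below 0.6 rad and velocity of joint lid below -1.5 rad/s).
It fails at once if the robot touches the orange (contact force between any of the fingers, the arm and orange above 0.3 N).
It fails at once if the robot touches the lid instead of working the lever (contact force between any of the fingers, the arm and lid_panel above 0.5 N).
It fails at once if another loose thing on the counter is shifted by over 15 mm, lifted or tipped (distance of any of spray_bottle, plant_pot, trowel, seed_tray, jar from where it was at the start of the episode above 0.015 m or angle between any of spray_bottle, plant_pot, trowel, seed_tray, jar's own z axis and vertical above 0.2 rad).
It also fails if it takes over 42 s, if anything falls off the work surface, if the arm or the gripper's body presses on something with over 40 N, if the wrist force passes 120 N, or if a joint passes its speed limit or range.

## Working session

There is one attempt and no reset: what is moved stays moved. The work goes in short steps, Python scripts to look and compute and a tool call to move; the robot and the scene stay as the last step left them, time stands still between calls to the robot, and variables do not carry over. Pictures are saved under pics/ and viewed, about 8 in all and at most 12, crops included, and the job is handed in when it is done.

Besides the shell and the picture viewer there is one more tool, called after ">>>" by a JSON object that holds its "method" and its "body", one argument or row to a line. carry_out: Moves the arm, as the interface text tells. Its arguments: {"type":"object","properties":{"moves":{"type":"array"},"squeeze":{"type":"number"}},"required":["moves"]}

```bash
mkdir -p pics
python3 - <<'E'
from plant import r
import cv2,numpy as np
for n in("scene","top"):
    cv2.imwrite(f"pics/{n}0.png",r.capture(n)); p=r.camera_params(n)
    R=cv2.Rodrigues(np.array(p["rvec"],float))[0]; print(n,p["K"],p["D"],"cam",(-R.T@np.array(p["tvec"]).ravel()).round(3),"fwd",R[2].round(2))
s=r.get_state();print(s["time_s"],s["tcp_pos"],s["eef_rot"],s["gripper_width"],r.tcp_to_grasp)
E
```

```text
scene [[366.99370672   0.         260.07128985]
 [  0.         366.99370672 192.71995809]
 [  0.           0.           1.        ]] [-0.09306497  0.          0.          0.          0.        ] cam [ 1.23e+00 -1.00e-03  7.94e-01] fwd [-0.69  0.08 -0.72]
top [[496.67772106   0.         255.921231  ]
 [  0.         496.67772106 185.32973309]
 [  0.           0.           1.        ]] [-0.03823044  0.          0.          0.          0.        ] cam [0.38  0.064 1.308] fwd [ 0.19  0.01 -0.98]
0.1 [ 0.28779998 -0.61010319  0.22572419] [ 95.51019069  89.91619639 120.7608696 ] 0.08743594982254839 0.0188
```

View pics/scene0.png

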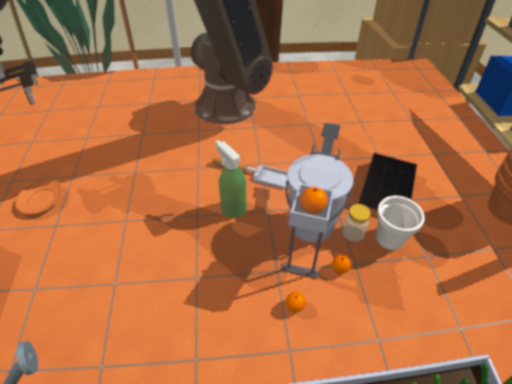

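View pics/top0.png

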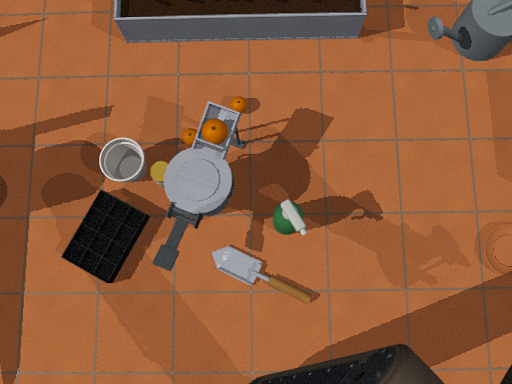

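The top view shows the lid at about (198,181), the lever pad at (166,256) and the arm at the lower right. Three things could be the orange: the ball in the chute at (214,130), and small ones on the counter at (189,135) and (238,103). The one in the chute against the gate fits the description, and it stays untouched. For the lever, the candidates are the dark pad at (166,256), the black tray at (105,237) and the trowel blade at (237,264). I choose the pad on the bucket's arm and will check it in a crop.

```bash
cat > h.py <<'E'
import cv2,numpy as np
from plant import r
def ray(n,uv):
    p=r.camera_params(n);R=cv2.Rodrigues(np.array(p["rvec"],float))[0]
    q=cv2.undistortPoints(np.array([[uv]],float),np.array(p["K"]),np.array(p["D"])).ravel()
    return -R.T@np.array(p["tvec"],float).ravel(), R.T@np.r_[q,1]
def onz(n,uv,z):
    c,d=ray(n,uv); return c+d*(z-c[2])/d[2]
def two(a,b):
    (c1,d1),(c2,d2)=ray("top",a),ray("scene",b)
    s,*_=np.linalg.lstsq(np.c_[d1,-d2],c2-c1,rcond=None)
    p,q=c1+d1*s[0],c2+d2*s[1]; return (p+q)/2,np.linalg.norm(p-q)
def blobs(img,box,lo,hi):
    x0,y0,x1,y1=box;m=cv2.inRange(cv2.cvtColor(img[y0:y1,x0:x1],cv2.COLOR_BGR2HSV),lo,hi)
    n,l,s,c=cv2.connectedComponentsWithStats(m)
    return [(s[i,4],s[i,:4]+[x0,y0,0,0],c[i]+[x0,y0]) for i in range(1,n) if s[i,4]>30]
E
python3 - <<'E'
from h import *
t=cv2.imread("pics/top0.png");s=cv2.imread("pics/scene0.png")
for nm,im,pts in(("top",t,[(166,258),(175,235),(198,178),(180,212)]),("scene",s,[(330,130),(326,148),(318,172)])):
    for u,v in pts: print(nm,(u,v),im[v,u],cv2.cvtColor(im[v:v+1,u:u+1],cv2.COLOR_BGR2HSV).ravel())
a=blobs(t,(145,205,200,280),(0,0,0),(179,110,130)); print("top",a)
print("scene",blobs(s,(310,115,350,165),(0,0,0),(179,110,130)))
l=blobs(t,(155,140,240,220),(0,0,140),(179,60,255)); print("lid",l)
for p in[(166,256),(198,180)]: print(p,onz("top",p,.187).round(4))
print(two((166,256),(330,131)))
A=cv2.resize(t[90:290,100:260],None,fx=3,fy=3,interpolation=2);B=cv2.resize(s[110:280,250:360],None,fx=3,fy=3,interpolation=2)
B=cv2.copyMakeBorder(B,0,A.shape[0]-B.shape[0],0,0,0)
cv2.imwrite("pics/crop1.png",np.hstack([A,B])[:600,:800])
E
```

```text
top (166, 258) [66 65 58] [94 31 66]
top (175, 235) [71 67 64] [107  25  71]
top (198, 178) [165 157 156] [117  14 165]
top (180, 212) [88 84 79] [103  26  88]
scene (330, 130) [88 86 84] [105  12  88]
scene (326, 148) [91 89 88] [110   8  91]
scene (318, 172) [215 202 198] [113  20 215]
top [(np.int32(1201), array([149, 205,  51,  69]), array([173.86427977, 235.97835137]))]
scene [(np.int32(409), array([311, 124,  28,  35]), array([328.45721271, 138.8997555 ]))]
lid [(np.int32(3471), array([164, 140,  68,  74]), array([197.07173725, 179.25151253])), (np.int32(40), array([200, 140,  24,   9]), array([212.125, 144.05 ]))]
(166, 256) [0.4321 0.2836 0.187 ]
(198, 180) [0.6053 0.2131 0.187 ]
(array([0.43240338, 0.28471899, 0.18090064]), np.float64(9.95343141918335e-05))
```

View pics/crop1.png

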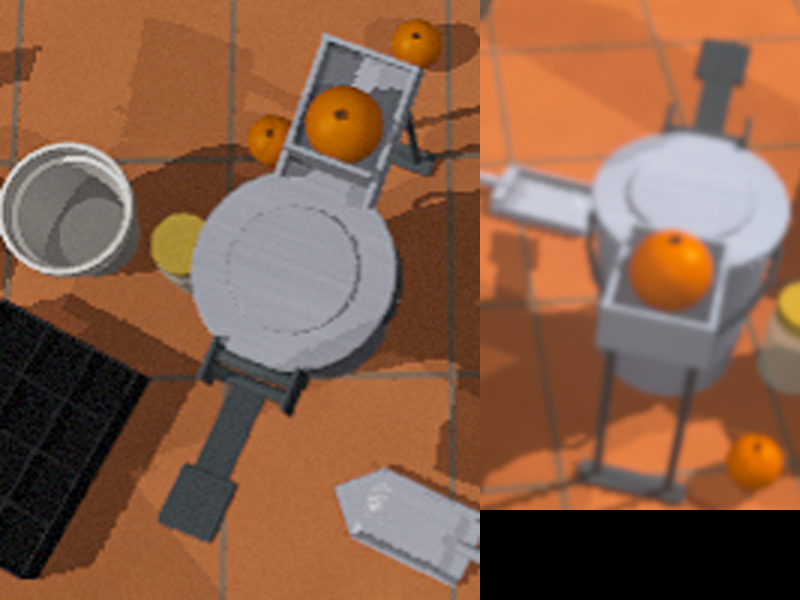

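Pad confirmed: crop (198,502) is top pixel (166,257), a flat grey paddle at the end of the bucket's arm, with clear space above it. In the scene crop it is at pixel (331,131). The orange with the larger ball sits in the chute. Next I work out the tool turn.

Run:
```python
from h import *
from scipy.spatial.transform import Rotation as Ro
s=r.get_state();R=Ro.from_euler("xyz",s["eef_rot"],degrees=True).as_matrix()
print(R.round(3))
P=onz("top",(166,257.3),.187);print(P,two((166,257.3),(331,131)))
L=onz("top",(197.5,181),.185);d=L-P;print(L,"bucket yaw",np.degrees(np.arctan2(d[1],d[0])),np.hypot(*d[:2]))
print("tool y ang",np.degrees(np.arctan2(R[1,1],R[0,1])),"want",np.degrees(np.arctan2(d[1],d[0]))+90,"spray",onz("top",(287,219),.12))
print((P-s["tcp_pos"])*1000)
```

```text
[[-0.001 -0.427  0.904]
 [ 0.001  0.904  0.427]
 [-1.     0.001 -0.   ]]
[0.42922786 0.28351605 0.187     ] (array([0.42992802, 0.28676359, 0.17873912]), np.float64(0.003267700559354366))
[0.60340955 0.21454294 0.185     ] bucket yaw -21.602757978857888 0.187340731160225
tool y ang 115.25067305633816 want 68.39724202114212 spray [0.52023863 0.00678239 0.12      ]
[141.42788808 893.61923877 -38.72418614]
```

>>> {"method": "carry_out", "body": {
  "moves": [
    [0,0,25,0,0,0,0],
    [0,0,50,0,0,0,0],
    [0,0,75,0,0,0,0],
    [0,0,100,0,0,0,0],
    [0,0,100,0,0,0,0]
  ],
  "squeeze": 10
}}

```text
time_s: 0.6
tcp_pos: [0.2884, -0.6117, 0.3305]
eef_rot: [-86.7, 89.7, -61.4]
contact_force: [-0.5, -0.1, 1.0]
gripper_width: 0.0535
```

>>> {"method": "carry_out", "body": {
  "moves": [
    [31,33,0,0,0,0.093,0],
    [63,66,0,0,0,0.186,0],
    [94,98,0,0,0,0.279,0],
    [126,131,0,0,0,0.372,0],
    [157,164,0,0,0,0.465,0]
  ]
}}

```text
time_s: 1.1
tcp_pos: [0.4458, -0.4448, 0.3258]
eef_rot: [81.9, 89.9, 134.0]
contact_force: [0.4, -1.6, -0.0]
gripper_width: 0.0132
```

>>> {"method": "carry_out", "body": {
  "moves": [
    [14,40,0,0,0,0.093,0],
    [28,80,0,0,0,0.186,0],
    [42,120,0,0,0,0.279,0],
    [56,160,0,0,0,0.372,0],
    [70,201,0,0,0,0.465,0]
  ]
}}

```text
time_s: 1.6
tcp_pos: [0.515, -0.2437, 0.3259]
eef_rot: [75.5, 90.0, 154.3]
contact_force: [0.9, 0.4, -0.3]
gripper_width: 0.0005
```

>>> {"method": "carry_out", "body": {
  "moves": [
    [3,38,0,0,0,0.093,0],
    [6,76,0,0,0,0.186,0],
    [9,115,0,0,0,0.279,0],
    [11,153,0,0,0,0.372,0],
    [13,191,0,0,0,0.465,0]
  ]
}}

```text
time_s: 2.1
tcp_pos: [0.5275, -0.0529, 0.326]
eef_rot: [69.2, 90.0, 174.6]
contact_force: [-0.1, -0.8, 0.6]
gripper_width: 0.0005
```

>>> {"method": "carry_out", "body": {
  "moves": [
    [-4,36,0,0,0,0.093,0],
    [-9,71,0,0,0,0.186,0],
    [-13,107,0,0,0,0.279,0],
    [-18,142,0,0,0,0.372,0],
    [-22,178,0,0,0,0.465,0]
  ]
}}

```text
time_s: 2.6
tcp_pos: [0.5052, 0.1248, 0.3261]
eef_rot: [58.5, 90.0, -169.5]
contact_force: [0.5, 0.8, -0.2]
gripper_width: 0.0005
```

>>> {"method": "carry_out", "body": {
  "moves": [
    [-15,32,0,0,0,0.093,0],
    [-30,64,0,0,0,0.186,0],
    [-46,96,0,0,0,0.279,0],
    [-61,128,0,0,0,0.372,0],
    [-76,160,0,0,0,0.465,0]
  ]
}}

```text
time_s: 3.1
tcp_pos: [0.4288, 0.2846, 0.326]
eef_rot: [52.5, 90.0, -148.8]
contact_force: [1.3, 0.4, -0.1]
gripper_width: 0.0004
```

>>> {"method": "carry_out", "body": {
  "moves": [
    [0,0,-15,0,0,0,0],
    [0,0,-40,0,0,0,0],
    [0,0,-65,0,0,0,0],
    [0,0,-80,0,0,0,0],
    [0,0,-80,0,0,0,0]
  ]
}}

```text
time_s: 3.6
tcp_pos: [0.4287, 0.2824, 0.2438]
eef_rot: [66.7, 89.7, -134.9]
contact_force: [-0.3, 0.2, 1.2]
gripper_width: 0.0006
```

Run:
```python
from h import *
t=r.capture("top");s=r.capture("scene")
A=cv2.resize(t[110:300,90:280],None,fx=2.1,fy=3,interpolation=2)
A=cv2.resize(t[90:300,90:290],(400,420),interpolation=2);B=cv2.resize(s[60:270,200:400],(400,420),interpolation=2)
cv2.imwrite("pics/v2.png",np.hstack([A,B]));print(r.get_state()["tcp_pos"])
```

```text
[0.43004933 0.28343456 0.2466877 ]
```

View pics/v2.png

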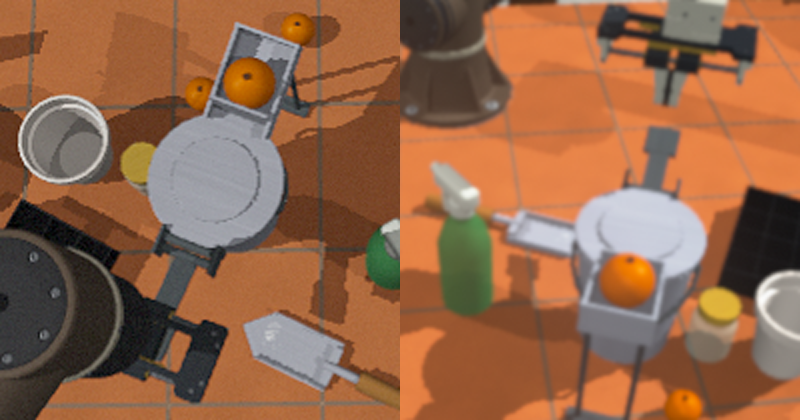

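In this view the shut fingers are above the pad: tips at scene-crop (667,103), pad at (661,140). Nothing has moved, and the top view shows the lid clear of the gripper. I'll go down and feel for contact.

>>> {"method": "carry_out", "body": {
  "moves": [
    [0,0,-10,0,0,0,0],
    [0,0,-22,0,0,0,0],
    [0,0,-34,0,0,0,0],
    [0,0,-44,0,0,0,0],
    [0,0,-50,0,0,0,0]
  ]
}}

```text
time_s: 4.2
tcp_pos: [0.4296, 0.2831, 0.1951]
eef_rot: [70.5, 89.9, -131.1]
contact_force: [0.3, 0.7, -0.1]
gripper_width: 0.0002
```

>>> {"method": "carry_out", "body": {
  "moves": [
    [0,0,-3,0,0,0,0],
    [0,0,-6,0,0,0,0],
    [0,0,-9,0,0,0,0],
    [0,0,-12,0,0,0,0],
    [0,0,-15,0,0,0,0]
  ]
}}

```text
time_s: 4.7
tcp_pos: [0.4301, 0.284, 0.1823]
eef_rot: [-97.2, 89.9, 61.3]
contact_force: [-2.2, 0.5, 5.6]
gripper_width: 0.0006
```

Contact at 5.6 N, as expected. I'll press on gently.

>>> {"method": "carry_out", "body": {
  "moves": [
    [0,0,-3,0,0,0,0],
    [0,0,-6,0,0,0,0],
    [0,0,-9,0,0,0,0],
    [0,0,-12,0,0,0,0],
    [0,0,-15,0,0,0,0]
  ]
}}

```text
time_s: 5.2
tcp_pos: [0.4301, 0.284, 0.1668]
eef_rot: [-96.0, 89.9, 62.5]
contact_force: [-3.3, 1.9, 4.5]
gripper_width: 0.0005
```

>>> {"method": "carry_out", "body": {
  "moves": [
    [0,0,-3,0,0,0,0],
    [0,0,-6,0,0,0,0],
    [0,0,-9,0,0,0,0],
    [0,0,-12,0,0,0,0],
    [0,0,-14,0,0,0,0]
  ]
}}

```text
time_s: 5.7
tcp_pos: [0.4305, 0.2837, 0.1524]
eef_rot: [-146.8, 90.0, 11.7]
contact_force: [0.6, 1.8, 3.6]
gripper_width: 0.0007
```

>>> {"method": "carry_out", "body": {
  "moves": [
    [0,0,-1,0,0,0,0],
    [0,0,-2,0,0,0,0],
    [0,0,-3,0,0,0,0],
    [0,0,-4,0,0,0,0],
    [0,0,-4,0,0,0,0]
  ]
}}

```text
time_s: 6.2
tcp_pos: [0.4298, 0.2832, 0.1483]
eef_rot: [72.7, 90.0, -128.8]
contact_force: [1.3, 0.8, 2.0]
gripper_width: 0.0
```

Run:
```python
from h import *
t=r.capture("top");s=r.capture("scene")
A=cv2.resize(t[90:300,90:290],(400,420),interpolation=2);B=cv2.resize(s[60:270,200:400],(400,420),interpolation=2)
cv2.imwrite("pics/v3.png",np.hstack([A,B]));q=r.get_state();print(q["tcp_pos"],q["contact_force"])
```

```text
[0.42978233 0.28323329 0.14837458] [1.73600632 0.9532935  2.37051211]
```

View pics/v3.png

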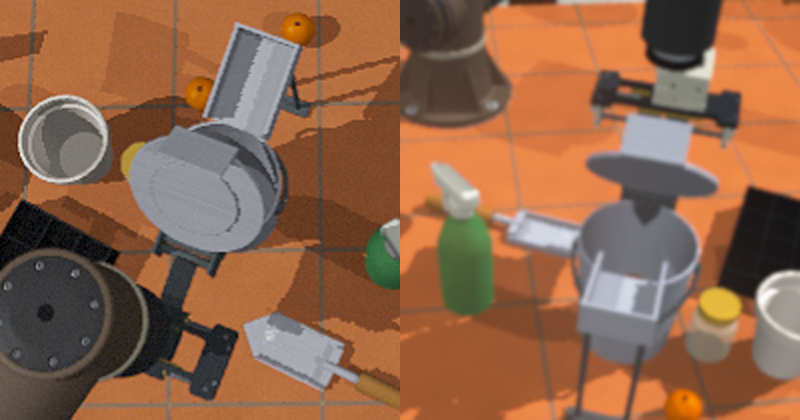

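The lid is well up (top crop (200,180), scene crop (650,150)), the chute is empty and the orange has gone in. The force hasn't risen at a stop yet, so I'll press the last few mm and hold.

>>> {"method": "carry_out", "body": {
  "moves": [
    [0,0,-1,0,0,0,0],
    [0,0,-2,0,0,0,0],
    [0,0,-3,0,0,0,0],
    [0,0,-4,0,0,0,0],
    [0,0,-4,0,0,0,0]
  ]
}}

```text
time_s: 6.8
tcp_pos: [0.4303, 0.2834, 0.1463]
eef_rot: [-160.4, 89.9, -1.9]
contact_force: [-3.9, -2.7, 18.4]
gripper_width: 0.0006
```

Stop reached at 18 N. I'll hold, then ease up at about 14 mm/s (lid about 0.3 rad/s).

>>> {"method": "carry_out", "body": {
  "moves": [
    [0,0,0,0,0,0,0],
    [0,0,0,0,0,0,0],
    [0,0,0,0,0,0,0],
    [0,0,0.5,0,0,0,0],
    [0,0,1,0,0,0,0]
  ]
}}

```text
time_s: 7.3
tcp_pos: [0.4301, 0.2833, 0.1466]
eef_rot: [-157.5, 90.0, 0.9]
contact_force: [-0.8, -2.4, 9.8]
gripper_width: 0.0003
```

>>> {"method": "carry_out", "body": {
  "moves": [
    [0,0,1,0,0,0,0],
    [0,0,2,0,0,0,0],
    [0,0,3.4,0,0,0,0],
    [0,0,4.7,0,0,0,0],
    [0,0,6,0,0,0,0]
  ]
}}

```text
time_s: 7.8
tcp_pos: [0.4295, 0.2834, 0.1513]
eef_rot: [47.4, 89.9, -154.2]
contact_force: [-1.9, -0.0, 2.0]
gripper_width: 0.0002
```

>>> {"method": "carry_out", "body": {
  "moves": [
    [0,0,1.4,0,0,0,0],
    [0,0,2.8,0,0,0,0],
    [0,0,4.2,0,0,0,0],
    [0,0,5.6,0,0,0,0],
    [0,0,7,0,0,0,0]
  ]
}}

```text
time_s: 8.3
tcp_pos: [0.4298, 0.2835, 0.1587]
eef_rot: [45.7, 90.0, -155.9]
contact_force: [-3.1, 0.9, 4.0]
gripper_width: 0.0002
```

>>> {"method": "carry_out", "body": {
  "moves": [
    [0,0,1.4,0,0,0,0],
    [0,0,2.8,0,0,0,0],
    [0,0,4.2,0,0,0,0],
    [0,0,5.6,0,0,0,0],
    [0,0,7,0,0,0,0]
  ]
}}

```text
time_s: 8.8
tcp_pos: [0.43, 0.2835, 0.1657]
eef_rot: [-174.4, 90.0, -16.0]
contact_force: [-4.6, -0.2, 4.5]
gripper_width: 0.0003
```

>>> {"method": "carry_out", "body": {
  "moves": [
    [0,0,1.4,0,0,0,0],
    [0,0,2.8,0,0,0,0],
    [0,0,4.2,0,0,0,0],
    [0,0,5.6,0,0,0,0],
    [0,0,7,0,0,0,0]
  ]
}}

```text
time_s: 9.3
tcp_pos: [0.4303, 0.2834, 0.1728]
eef_rot: [-173.0, 90.0, -14.5]
contact_force: [-0.0, -1.4, 4.3]
gripper_width: 0.0004
```

>>> {"method": "carry_out", "body": {
  "moves": [
    [0,0,1.4,0,0,0,0],
    [0,0,2.8,0,0,0,0],
    [0,0,4.2,0,0,0,0],
    [0,0,5.6,0,0,0,0],
    [0,0,7,0,0,0,0]
  ]
}}

```text
time_s: 9.8
tcp_pos: [0.4303, 0.2837, 0.1798]
eef_rot: [-131.8, 90.0, 26.7]
contact_force: [2.8, -2.3, 4.1]
gripper_width: 0.0002
```

>>> {"method": "carry_out", "body": {
  "moves": [
    [0,0,1.2,0,0,0,0],
    [0,0,2.4,0,0,0,0],
    [0,0,3.6,0,0,0,0],
    [0,0,4.8,0,0,0,0],
    [0,0,6,0,0,0,0]
  ]
}}

```text
time_s: 10.3
tcp_pos: [0.4301, 0.2837, 0.1857]
eef_rot: [-111.2, 90.0, 47.3]
contact_force: [2.5, -0.8, 4.1]
gripper_width: 0.0005
```

>>> {"method": "carry_out", "body": {
  "moves": [
    [0,0,1.2,0,0,0,0],
    [0,0,2.4,0,0,0,0],
    [0,0,3.6,0,0,0,0],
    [0,0,4.8,0,0,0,0],
    [0,0,6,0,0,0,0]
  ]
}}

```text
time_s: 10.8
tcp_pos: [0.429, 0.2832, 0.1909]
eef_rot: [45.6, 89.9, -155.9]
contact_force: [0.0, 0.4, -0.0]
gripper_width: 0.0005
```

>>> {"method": "carry_out", "body": {
  "moves": [
    [0,0,1.2,0,0,0,0],
    [0,0,2.4,0,0,0,0],
    [0,0,3.6,0,0,0,0],
    [0,0,4.8,0,0,0,0],
    [0,0,6,0,0,0,0]
  ]
}}

```text
time_s: 11.3
tcp_pos: [0.4299, 0.2835, 0.1976]
eef_rot: [-11.3, 90.0, 147.1]
contact_force: [-0.1, -0.4, 0.8]
gripper_width: 0.0005
```

The force fell to zero at about 0.19 m, so the lid is closed. Now clear upward.

>>> {"method": "carry_out", "body": {
  "moves": [
    [0,0,15,0,0,0,0],
    [0,0,40,0,0,0,0],
    [0,0,65,0,0,0,0],
    [0,0,90,0,0,0,0],
    [0,0,105,0,0,0,0]
  ]
}}

```text
time_s: 11.8
tcp_pos: [0.4304, 0.2838, 0.3048]
eef_rot: [-115.5, 89.9, 42.9]
contact_force: [0.7, 1.1, 1.0]
gripper_width: 0.0007
```

>>> {"method": "carry_out", "body": {
  "moves": [
    [0,0,5,0,0,0,0],
    [0,0,5,0,0,0,0],
    [0,0,5,0,0,0,0],
    [0,0,5,0,0,0,0],
    [0,0,5,0,0,0,0]
  ]
}}

```text
time_s: 12.3
tcp_pos: [0.4297, 0.2833, 0.3067]
eef_rot: [71.6, 89.9, -129.9]
contact_force: [-0.2, 0.0, 0.7]
gripper_width: 0.0006
```

Run:
```python
from h import *
t=r.capture("top");s=r.capture("scene")
A=cv2.resize(t[90:300,90:290],(400,420),interpolation=2);B=cv2.resize(s[60:270,200:400],(400,420),interpolation=2)
cv2.imwrite("pics/v4.png",np.hstack([A,B]));q=r.get_state();print(q["tcp_pos"],q["contact_force"])
t0=cv2.imread("pics/top0.png")
print("lid before/after",*[max(blobs(i,(155,140,240,220),(0,0,140),(179,60,255)),key=lambda b:b[0]) for i in(t0,t)])
```

```text
[0.4298854  0.28342866 0.30707016] [ 1.07252844 -0.82378471  0.48313509]
lid before/after (np.int32(3471), array([164, 140,  68,  74]), array([197.07173725, 179.25151253])) (np.int32(3490), array([164, 140,  68,  74]), array([197.16704871, 179.44326648]))
```

View pics/v4.png

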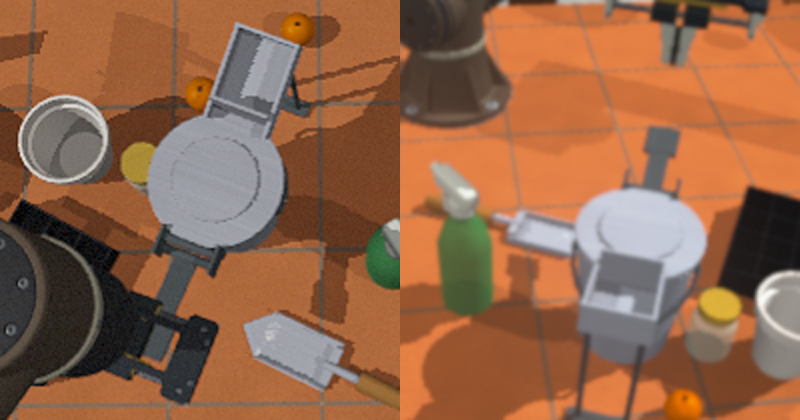

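The lid is shut, at the same outline as at the start (top crop (217,180)). The chute is empty, the two stray oranges and the other things are where they were, and the gripper is clear.

```bash
python3 -c "
from plant import r
print(r.close_job())"
```

```text
the job is handed in; nothing more can be done
None
```

The orange is in the bucket with the lid shut again, and I handed the job in with about 12.4 s on the robot's clock. No verdict was reported.

- **Pressing:** With the shut fingertips I pressed the lever pad down 41 mm to its stop, where the force rose to 18 N. The lid opened and the orange rolled in by itself.
- **Closing:** I eased the lever back up over about 3.5 s at up to 14 mm/s. The finger stayed in contact (2–4.5 N) until the force fell to zero at about 0.19 m, then I lifted clear to 0.307 m.
- **Last checks:** The lid's outline is back where it started to within a pixel, the chute is empty, and the things still in view look unmoved. The plant pot and jar were only partly in the final crops, and the arm hid part of the seed tray in the top one.
- **Not checked directly:** I couldn't see the orange under the shut lid. That it is inside rests on the empty chute and on no new orange on the counter in the crops I viewed. The lid's angle and closing speed come from the finger's motion, not from a measurement. No check failed; the two-view estimate of the pad height was 8 mm lower than the stated 187 mm, but contact fitted the stated height.

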